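# Click the hold-down cap onto the vial carousel's spindle

### The job

Of the three ribbed black hold-down caps on the bench, pick up the medium-sized one, the one that fits the carousel's spindle, set it over the spindle and press it straight down until it clicks past the catches and sits fully home. Then keep pressing: finish while you are still holding the cap down with a firm, steady push of at least 5 N, not letting go. Leave the other two caps where they are and do not knock over the vials standing among them.

Things in the scene. Friction and masses are not known exactly. Their poses are not given: they have to be found in the camera images.
- cap_medium_center (a point): the cap to use, medium of three black ribbed round plastic caps standing mouth down on the bench: 48 mm outer diameter, 32 mm tall, about 50 g, yaw does not matter; closed flat top 10 mm thick, blind bore 22 mm deep and 40 mm wide, with a rounded lip 30 mm wide inside the mouth. The point is at its centre, 16 mm above its underside; z points up out of the top
- cap_small_center (a point): look-alike cap that does not fit: 38 mm outer diameter, 32 mm tall, otherwise the same black ribbed shape; the point is at its centre, 16 mm above its underside
- cap_large_center (a point): look-alike cap that does not fit: 58 mm outer diameter, 32 mm tall, otherwise the same black ribbed shape; the point is at its centre, 16 mm above its underside
- seat_top (a point): centre of the spindle's flat, rigid aluminium seat (52 mm diameter, about 70 mm above the bench); z points up. A steel spindle nose rises 20 mm from it: 26 mm diameter up to 14 mm, then tapering to 16 mm. Four spring-loaded catch balls stick out of the nose to a diameter of 34 mm, 9 mm above the seat. The cap is fully home flat on the seat, its centre 16 mm above this point
- vial1_center (a point): bystander: amber glass vial with a blue cap, round, 23 mm diameter, 46 mm tall, standing upright among the hold-down caps; the point is at its centre, z is its upright axis
- vial2_center (a point): bystander: amber glass vial with a blue cap, round, 23 mm diameter, 46 mm tall, standing upright among the hold-down caps; the point is at its centre, z is its upright axis
- vial3_center (a point): bystander: clear glass vial with a black cap, round, 23 mm diameter, 46 mm tall, standing upright among the hold-down caps; the point is at its centre, z is its upright axis
- seat: the same seat, origin as seat_top. How the cap snaps on: its lip meets the catch balls when its underside is about 11 mm above the seat; the push needed rises to about 8 to 13 N, drops suddenly when the underside is about 6 mm above the seat, and the balls then draw the cap down until it rests on the rigid seat
- carousel: white round vial carousel, 220 mm diameter, fixed to the bench, with the spindle in its middle; origin under its centre at bench height. Its ring of 12 black-capped vials leaves 146 mm free inside and is 66 mm high, so nothing near the spindle stands higher than the seat
- cap_medium: the medium cap again; origin at the centre of its underside
There are look-alikes about, which are no part of the job. What is shaped like the cap_medium but pink or purple is not meant.

How it is judged:
By the outcome, as a careful person would: the job done as asked, in the order asked, and still so for the second after the job is handed in, while the arm keeps its last pose, push and grip.
It also fails if it takes over 61 s, if anything falls off the work surface, if the arm or the gripper's body presses on something with over 40 N, if the wrist force passes 120 N, or if a joint passes its speed limit or range.

### The arm

A 6-joint arm with a two-finger parallel gripper is mounted at the origin on the work surface. World frame = base frame: x ahead of the robot, y to its left, z up, the work surface at z = 0. Lengths are in m, angles in degrees, forces in N, time in s.
With the tool pointing down it reaches from about 0.35 to 0.875 m from the base axis. Payload 4.2 kg.
Tool frame: the origin (TCP) lies on the centre line of the jaws, within the pads' length; the fingertips stand 19 mm ahead of it and the grasp point (between the pads) is the TCP; z points along the fingers, y is the line along which they close (so a half turn about z gives the same grasp; the last joint's range is limited). The gripper opens to 87 mm and grips with 3 to 60 N. Pads are 19 mm wide; open, the fingers measure 117 mm over their backs; the gripper's body (75 mm by 190 mm) begins 51 mm behind the grasp point.
Start: joints at [-54.683, 22.042, 0.453, 0, -68.411, -14.817], TCP at [0.219, -0.585, 0.242] pointing down, gripper open.
Joint ranges: [-179.83, 179.83], [-69.29, 118.12], [-61.27, 80.66], [-181.25, 117.63], [-171.15, -9.14], [-177.46, 177.46]. Speed limits (degrees/s): [159.86, 159.86, 180, 180, 180, 180].

### API

Orientations are given as a 3x3 rotation matrix whose columns are the frame's x, y, z axes.
In Python, from station import sense, capture, finish_job, search_frame, masks_of gives the robot as it stands.
- The arm moves only by the tool drive_tool, never from a script. Its argument "rows" is a list of rows, each a list of 7 numbers: the opening in per cent of the stroke, from 0 (shut) to 100 (fully open), then the shift along the world's x, y, z in mm, then the turn, a rotation vector about the world's x, y, z in rad. In form: [[fingers, dx, dy, dz, wx, wy, wz], ...]. A call has 1 to 5 rows; each row shifts and turns the commanded pose from where the row before left it; what a row does not reach is not made up. A row lasts 1/12 s, in which the tool goes at most 41.7 mm and 7.16 degrees, less where a joint would pass 70% of its speed; a pose out of reach is approached as far as the arm can. A call is refused whole if a number of a shift passes 41.7 or a number of a turn 0.125, either way. A call with a gripper value outside its range is refused whole. The fingers move at their own pace and stop on an object; the grip force is fixed at half the most. Time passes only in rows, so rows that do not move let the fingers close. It gives the time, the measured TCP pose, the force, the opening and the grip force at its end, in the units of the state.
- sense(): the state, without advancing time (a new reading comes with each control period).
- capture(name): name is "side" or "top"; returns a dict with "frame" (420x560x3 uint8, red, green, blue), "z_map" (420x560 float32, m along the optical axis (not along the pixel's ray), 0 where there is no reading), "fx", "fy", "cx", "cy" (pixels), "distortion" ([k1, k2, p1, p2, k3] as OpenCV has them; the pictures are not rectified), "R" (3x3) and "t" (3): a world point X has camera coordinates R X + t. Camera axes: x right, y down, z forward; pixel columns grow to the right and rows downward; lengths in m; the calibration is good to about 2 mm. A picture is of the moment at which its call begins.
- finish_job(): hands the job in; it is judged then, once.
Trained networks look in a picture, given as the dict that the camera call returned (one of the last four; its "shot" number tells which), for a name from the list of things; names that differ only in an ending like _2 or _b are one class to them, and where a whole thing is asked for, a point or a joint stands for the part that bears it (a point fixed in the world has none). Each returns a list of dicts, best first, with "p" (0 to 1); they miss things now and then, are a little off and sometimes report something else, mostly with a low value. They report only what shows in the picture. A call takes as long as a camera call. They do not tell look-alikes from the thing itself.
- search_frame(label, picture): "xy" ([column, row] in pixels, amid what is visible of it).
- masks_of(label, picture): "region" (420x560 bool, what is visible of it) and "xy" ([column, row] in pixels, amid what is visible of it).
The state is a dict: "time_s": time; "joints": joint angles; "joint_velocities": joint speeds; "effort": joint torques, N m; "tcp_pos": TCP position; "ee_rot": TCP orientation; "wrist_force": force on the tool from outside, world axes, zero at the start; "moment": the same for the moment, N m; "gripper_width": opening from 0.0 (shut) to 1.0 (fully open); "gripper_force": force on a finger pad.
Only numpy, scipy, OpenCV 4.12 (cv2) and the standard library are available. Lean on these libraries where they do the work, as an engineer would, in place of code of your own. Each camera call takes 0.05 s, during which the arm holds its last target. There are 200 camera calls.

## Working session

There is one attempt and no reset: what is moved stays moved. The work goes in short steps, Python scripts to look and compute and a tool call to move; the robot and the scene stay as the last step left them, time stands still between calls to the robot, and variables do not carry over. Pictures are saved under pics/ and viewed, at most 10 in all, crops included, and the job is handed in when it is done.

Besides the shell and the picture viewer there is one more tool, called after ">>>" as name(argument=value, ...), one argument or row to a line, values as JSON. drive_tool: Moves the arm, as the interface text tells. Its arguments: {"type":"object","properties":{"rows":{"type":"array"}},"required":["rows"]}

```bash
mkdir -p pics
cat > h.py <<'E'
import numpy as np, cv2
from station import *
def world(p,u,v,z=None):
    K=np.array([[p['fx'],0,p['cx']],[0,p['fy'],p['cy']],[0,0,1.]])
    uv=np.array([[u,v]],float).T.reshape(-1,1,2) if np.isscalar(u) else np.stack([u,v],-1).astype(float).reshape(-1,1,2)
    n=cv2.undistortPoints(uv,K,np.array(p['distortion'],float)).reshape(-1,2)
    d=np.c_[n,np.ones(len(n))]; R=np.array(p['R']);t=np.array(p['t'])
    if z is None:
        zz=p['z_map'][np.round(uv[:,0,1]).astype(int),np.round(uv[:,0,0]).astype(int)]
        return (d*zz[:,None]-t)@R
    c=-R.T@t; w=d@R
    return c+w*((z-c[2])/w[:,2])[:,None]
E
python3 - <<'E'
from h import *
s=sense();print({k:np.round(v,3).tolist() for k,v in s.items()})
for n in('top','side'):
    p=capture(n);cv2.imwrite(f'pics/{n}0.png',p['frame'][:,:,::-1])
    print(n,np.round(-np.array(p['R']).T@p['t'],3))
    for l in['cap_medium_center','cap_small_center','cap_large_center','seat_top','carousel','vial1_center','vial3_center']:
        for r in masks_of(l,p):
            m=r['region'];v,u=np.nonzero(m&(p['z_map']>0))
            W=world(p,u,v) if len(u) else np.zeros((1,3))
            zt=np.percentile(W[:,2],95);T=W[W[:,2]>zt-.006]
            print(l,round(r['p'],2),np.round(r['xy']),m.sum(),'ztop',zt.round(3),'c',((T.max(0)+T.min(0))/2).round(3),'ext',np.ptp(T,0).round(3))
E
```

```text
{'time_s': 0.0, 'joints': [-54.682, 22.091, 0.379, -0.029, -68.41, -14.817], 'joint_velocities': [0.073, -0.02, 0.022, 0.155, -0.1, 0.062], 'effort': [-0.002, -39.067, 18.74, 4.22, 0.011, -0.0], 'tcp_pos': [0.219, -0.585, 0.24], 'ee_rot': [[-0.937, -0.35, -0.001], [-0.35, 0.937, 0.002], [0.0, 0.002, -1.0]], 'wrist_force': [0.087, 0.366, -0.385], 'moment': [-0.005, 0.006, -0.06], 'gripper_force': 0.0, 'gripper_width': 0.999}
top [ 0.434 -0.041  0.98 ]
cap_medium_center 0.96 [285. 128.] 541 ztop 0.035 c [ 0.746 -0.08   0.033] ext [0.047 0.046 0.008]
cap_medium_center 0.65 [272. 211.] 527 ztop 0.035 c [ 0.578 -0.049  0.033] ext [0.047 0.046 0.008]
cap_medium_center 0.62 [265. 162.] 569 ztop 0.035 c [ 0.676 -0.039  0.033] ext [0.047 0.047 0.008]
cap_medium_center 0.6 [312. 183.] 532 ztop 0.035 c [ 0.626 -0.135  0.033] ext [0.046 0.049 0.008]
cap_small_center 0.65 [309. 280.] 321 ztop 0.035 c [ 0.443 -0.128  0.034] ext [0.036 0.036 0.01 ]
cap_large_center 0.97 [390. 247.] 807 ztop 0.035 c [ 0.504 -0.283  0.033] ext [0.058 0.058 0.008]
cap_large_center 0.56 [314. 185.] 550 ztop 0.035 c [ 0
[... 602 characters left out ...]
138  0.033] ext [0.047 0.046 0.007]
cap_small_center 0.97 [220. 273.] 517 ztop 0.034 c [ 0.441 -0.132  0.032] ext [0.036 0.038 0.007]
cap_large_center 0.63 [199. 330.] 417 ztop 0.048 c [ 0.395 -0.259  0.046] ext [0.021 0.02  0.008]
cap_large_center 0.61 [273. 335.] 1503 ztop 0.035 c [ 0.503 -0.286  0.032] ext [0.057 0.059 0.007]
carousel 0.73 [253. 179.] 4535 ztop 0.067 c [0.567 0.185 0.076] ext [0.189 0.191 0.03 ]
vial1_center 0.72 [263. 263.] 331 ztop 0.048 c [ 0.525 -0.134  0.046] ext [0.02  0.021 0.007]
vial3_center 0.79 [352. 310.] 355 ztop 0.047 c [ 0.633 -0.277  0.045] ext [0.019 0.02  0.007]
vial3_center 0.28 [317. 259.] 647 ztop 0.035 c [ 0.625 -0.138  0.033] ext [0.046 0.047 0.007]
```

Run:
```python
import cv2
a=cv2.imread('pics/top0.png')[90:320,100:440]
cv2.imwrite('pics/top0c.png',cv2.resize(a,(800,541),interpolation=cv2.INTER_CUBIC))
b=cv2.imread('pics/side0.png')[140:390,150:450]
cv2.imwrite('pics/side0c.png',cv2.resize(b,(720,600),interpolation=cv2.INTER_CUBIC))
```

```text
(no output)
```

View pics/top0c.png

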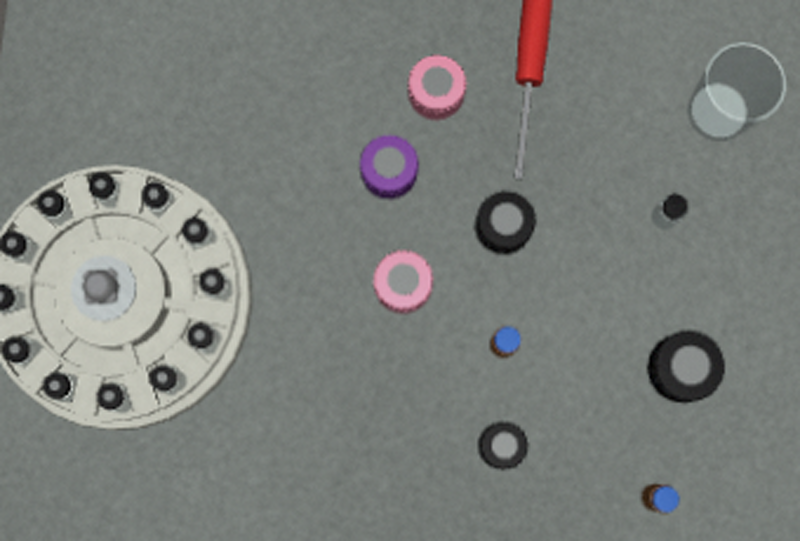

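View pics/side0c.png

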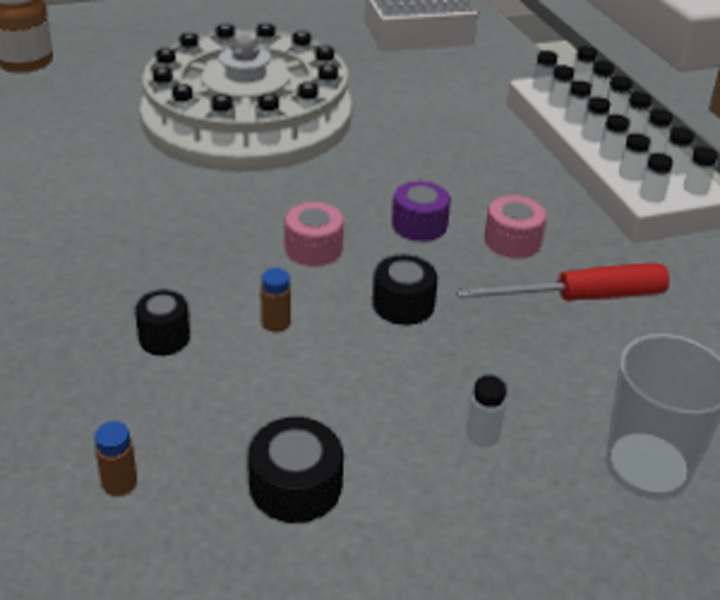

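The caps look like this in the full top image:

| Object | Pixel (col, row) | World position |
|---|---|---|
| Black, 47 mm | (314,184) | (0.626, -0.136) |
| Black, 36 mm | (309,280) | not needed |
| Black, 58 mm | (390,247) | not needed |
| Pink | (285,128), (272,211) | not needed |
| Purple | (265,162) | not needed |

The black 47 mm one is the cap to use: it has the right colour and matches the 48 mm size, and the enlarged crop confirms it. The screwdriver tip is just +x of it, so I'll close the fingers along world y.

Next I'll refine the cap and seat positions.

```bash
cat >> h.py <<'E'
def fit(p,c,rmax,z0,z1,r0):
    from scipy.spatial import ConvexHull
    from scipy.optimize import least_squares
    v,u=np.nonzero(p['z_map']>0);W=world(p,u,v)
    k=(np.hypot(W[:,0]-c[0],W[:,1]-c[1])<rmax)&(W[:,2]>z0)&(W[:,2]<z1);W=W[k]
    H=W[ConvexHull(W[:,:2]).vertices]
    s=least_squares(lambda q:np.hypot(H[:,0]-q[0],H[:,1]-q[1])-q[2],[*c,r0],loss='soft_l1',f_scale=.001)
    return np.round(s.x,4),np.median(W[:,2]).round(4),len(W)
E
python3 - <<'E'
from h import *
for n in('top','side'):
    p=capture(n)
    print(n,'cap',fit(p,(.626,-.136),.04,.029,.04,.024),'seat',fit(p,(.568,.187),.032,.066,.076,.026))
    print('nose',fit(p,(.568,.187),.02,.085,.1,.008), 'carousel rim', fit(p,(.568,.187),.125,.02,.05,.11))
    v,u=np.nonzero(p['z_map']>0);W=world(p,u,v)
    k=(abs(W[:,0]-.626)<.07)&(abs(W[:,1]+.136)<.08)&(W[:,2]<.03);b=W[k][:,2];print('bench z',np.median(b))
E
```

```text
top cap (array([ 0.6269, -0.1349,  0.0241]), np.float64(0.032), 451) seat (array([0.5691, 0.1874, 0.0251]), np.float64(0.0697), 392)
nose (array([0.5685, 0.187 , 0.0111]), np.float64(0.0885), 109) carousel rim (array([0.5672, 0.1855, 0.1064]), np.float64(0.0468), 3699)
bench z -8.956287691701481e-05
side cap (array([ 0.6259, -0.1382,  0.0239]), np.float64(0.0337), 379) seat (array([0.5669, 0.1846, 0.026 ]), np.float64(0.0698), 134)
nose (array([0.5669, 0.1812, 0.0115]), np.float64(0.0886), 42) carousel rim (array([0.5675, 0.1818, 0.1046]), np.float64(0.0444), 1472)
bench z 0.0015989372818427288
```

>>> drive_tool(
  rows=[
    [100,40,40,0,0,0,-0.12],
    [100,40,40,0,0,0,-0.12],
    [100,40,40,0,0,0,-0.118],
    [100,40,40,0,0,0,0],
    [100,40,40,0,0,0,0],
  ],
)

```text
time_s: 1.32
tcp_pos: [0.3638, -0.4403, 0.2418]
ee_rot: [[-1.0, -0.013, 0.0], [-0.013, 1.0, -0.0], [-0.0, -0.0, -1.0]]
wrist_force: [1.5, 0.8, 1.2]
gripper_width: 0.999
gripper_force: 0.0
```

>>> drive_tool(
  rows=[
    [100,40,40,0,0,0,0],
    [100,40,40,0,0,0,0],
    [100,40,40,0,0,0,0],
    [100,40,40,0,0,0,0],
    [100,40,40,0,0,0,0],
  ],
)

```text
time_s: 1.73
tcp_pos: [0.5114, -0.2925, 0.2419]
ee_rot: [[-1.0, -0.014, 0.001], [-0.014, 1.0, -0.0], [-0.001, -0.0, -1.0]]
wrist_force: [-0.1, 0.3, -0.2]
gripper_width: 0.997
gripper_force: 0.0
```

>>> drive_tool(
  rows=[
    [100,28,38,0,0,0,0],
    [100,28,38,0,0,0,0],
    [100,28,38,0,0,0,0],
    [100,28,38,0,0,0,0],
    [100,0,0,0,0,0,0],
  ],
)

```text
time_s: 2.15
tcp_pos: [0.613, -0.1548, 0.2409]
ee_rot: [[-1.0, -0.02, 0.002], [-0.02, 1.0, 0.001], [-0.002, 0.0, -1.0]]
wrist_force: [0.2, -0.5, -0.3]
gripper_width: 0.998
gripper_force: 0.0
```

>>> drive_tool(
  rows=[
    [90,0,0,-20,0,0,0.0],
    [90,0,0,-40,0,0,0],
    [90,0,0,-40,0,0,0],
    [90,0,0,0,0,0,0],
    [90,0,0,0,0,0,0],
  ],
)

```text
time_s: 2.57
tcp_pos: [0.6081, -0.1603, 0.14]
ee_rot: [[-1.0, -0.014, -0.005], [-0.014, 1.0, -0.001], [0.005, -0.001, -1.0]]
wrist_force: [0.8, -0.0, 0.7]
gripper_width: 0.904
gripper_force: 0.0
```

>>> drive_tool(
  rows=[
    [90,9,12,0,0,0,0],
    [90,9,12,0,0,0,0.0],
    [90,0,0,-35,0,0,0],
    [90,0,0,-15,0,0,0],
    [90,0,0,0,0,0,0],
  ],
)

```text
time_s: 2.98
tcp_pos: [0.6269, -0.1348, 0.0901]
ee_rot: [[-1.0, -0.014, -0.003], [-0.014, 1.0, 0.001], [0.003, 0.001, -1.0]]
wrist_force: [-0.6, -0.2, -0.0]
gripper_width: 0.903
gripper_force: 0.0
```

Run:
```python
from h import *
s=sense();print(s['tcp_pos'],s['joints'])
p=capture('side');cv2.imwrite('pics/s1.png',cv2.resize(p['frame'][130:330,200:450,::-1],(750,600)))
v,u=np.nonzero(p['z_map']>0);W=world(p,u,v)
k=(abs(W[:,0]-.626)<.06)&(abs(W[:,1]+.136)<.08)&(W[:,2]>.06)&(W[:,2]<.12);F=W[k]
for sg in(1,-1):
    f=F[(F[:,1]+.136)*sg>.01]; print(sg,len(f),np.percentile(f,[2,50,98],axis=0).round(4).tolist() if len(f) else 0)
```

```text
[ 0.62686072 -0.13480823  0.09013365] [ 2.27542974e+00  3.13611351e+01 -7.60609129e+00 -5.35947518e-02
 -5.11992231e+01 -9.14181202e+01]
1 140 [[0.6139, -0.0998, 0.0723], [0.6174, -0.0973, 0.0956], [0.6337, -0.0889, 0.1193]]
-1 262 [[0.6158, -0.1898, 0.0739], [0.6254, -0.1851, 0.0937], [0.6377, -0.1779, 0.1157]]
```

View pics/s1.png

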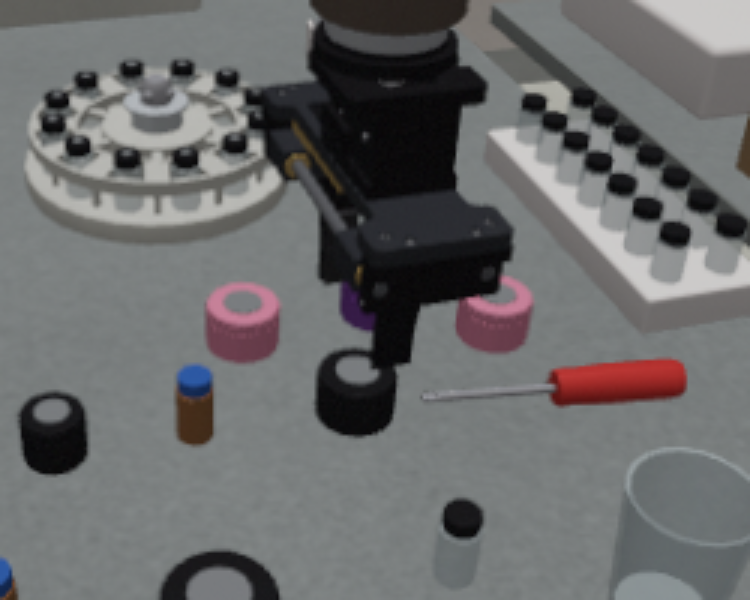

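The fingers straddle the medium cap (cap at about (355,390) in this crop), and their depth readings agree with the TCP to about 1 mm. I'll descend and close.

>>> drive_tool(
  rows=[
    [90,-0.5,-1.2,-30,0,0,0],
    [90,0,0,-25,0,0,0],
    [90,0,0,-11,0,0,0],
    [90,0,0,0,0,0,0],
    [70,0,0,0,0,0,0],
  ],
)

```text
time_s: 3.45
tcp_pos: [0.6282, -0.1373, 0.0273]
ee_rot: [[-1.0, -0.015, 0.003], [-0.015, 1.0, -0.001], [-0.003, -0.001, -1.0]]
wrist_force: [0.4, 0.1, 0.7]
gripper_width: 0.873
gripper_force: 0.0
```

>>> drive_tool(
  rows=[
    [55,0,0,0,0,0,0],
    [40,0,0,0,0,0,0],
    [40,0,0,0,0,0,0],
    [40,0,0,0,0,0,0],
    [40,0,0,0,0,0,0],
  ],
)

```text
time_s: 3.87
tcp_pos: [0.6271, -0.1372, 0.0265]
ee_rot: [[-1.0, -0.014, 0.002], [-0.014, 1.0, 0.0], [-0.002, 0.0, -1.0]]
wrist_force: [0.0, 1.4, 1.7]
gripper_width: 0.546
gripper_force: 30.0
```

>>> drive_tool(
  rows=[
    [40,0,0,15,0,0,0],
    [40,0,0,35,0,0,0],
    [40,0,0,40,0,0,0],
    [40,0,0,40,0,0,0],
    [40,0,0,0,0,0,0],
  ],
)

```text
time_s: 4.28
tcp_pos: [0.6316, -0.1382, 0.1655]
ee_rot: [[-1.0, -0.016, 0.017], [-0.016, 1.0, -0.003], [-0.017, -0.003, -1.0]]
wrist_force: [1.2, 0.0, 0.7]
gripper_width: 0.549
gripper_force: 30.0
```

>>> drive_tool(
  rows=[
    [40,-6,20,0,0,0,0],
    [40,-6,30,0,0,0,0],
    [40,-6,36,0,0,0,0],
    [40,-6,36,0,0,0,0],
    [40,-6,36,0,0,0,0],
  ],
)

```text
time_s: 4.7
tcp_pos: [0.5959, 0.0218, 0.1554]
ee_rot: [[-1.0, -0.013, -0.0], [-0.013, 1.0, 0.0], [0.0, 0.0, -1.0]]
wrist_force: [0.3, 0.0, -1.1]
gripper_width: 0.548
gripper_force: 30.0
```

>>> drive_tool(
  rows=[
    [40,-6,36,0,0,0,0],
    [40,-6,36,0,0,0,0],
    [40,-6,36,0,0,0,0],
    [40,-6,36,0,0,0,0],
    [40,0,0,0,0,0,0],
  ],
)

```text
time_s: 5.12
tcp_pos: [0.572, 0.1701, 0.1556]
ee_rot: [[-1.0, -0.02, 0.001], [-0.02, 1.0, 0.001], [-0.001, 0.001, -1.0]]
wrist_force: [0.4, -0.3, 0.0]
gripper_width: 0.549
gripper_force: 30.0
```

>>> drive_tool(
  rows=[
    [40,0,0,0,0,0,0],
    [40,0,0,0,0,0,0],
  ],
)

```text
time_s: 5.28
tcp_pos: [0.5723, 0.1646, 0.1553]
ee_rot: [[-1.0, -0.014, -0.001], [-0.014, 1.0, -0.0], [0.001, -0.0, -1.0]]
wrist_force: [0.7, -1.0, -0.5]
gripper_width: 0.547
gripper_force: 30.0
```

>>> drive_tool(
  rows=[
    [40,-4,22,0,0,0,0],
    [40,0,0,-15,0,0,0],
    [40,0,0,-13,0,0,0],
    [40,0,0,0,0,0,0],
    [40,0,0,0,0,0,0],
  ],
)

```text
time_s: 5.7
tcp_pos: [0.5685, 0.1851, 0.127]
ee_rot: [[-1.0, -0.012, -0.002], [-0.012, 1.0, -0.001], [0.002, -0.001, -1.0]]
wrist_force: [0.2, 0.2, -0.3]
gripper_width: 0.545
gripper_force: 30.0
```

Run:
```python
from h import *
s=sense();print(s['tcp_pos'],s['joints'],s['wrist_force'])
for n in('side','top'):
    p=capture(n);cv2.imwrite(f'pics/{n}2.png',cv2.resize(p['frame'][100:260,190:400,::-1] if n=='side' else p['frame'][140:300,60:260,::-1],None,fx=3.7,fy=3.7,interpolation=2))
    for r in masks_of('cap_medium',p)[:5]:
        v,u=np.nonzero(r['region']&(p['z_map']>0));W=world(p,u,v);print(n,r['p'],r['xy'],np.percentile(W,[2,50,98],axis=0).round(4).tolist())
    try: print('seat',fit(p,(.568,.187),.032,.066,.076,.026))
    except Exception as e: print(e)
```

```text
[0.56849418 0.18505974 0.12698905] [ 3.35400082e+01  2.53584174e+01 -1.21202257e+01  1.41897569e-02
 -5.26413827e+01 -1.22863085e+02] [ 0.20206346  0.17379345 -0.31456298]
side 0.92 [281.4, 239.4] [[0.5529, -0.0752, 0.0026], [0.5739, -0.0643, 0.0294], [0.5983, -0.031, 0.0339]]
side 0.84 [324.6, 225.7] [[0.6516, -0.0652, 0.0042], [0.6711, -0.0545, 0.0295], [0.6958, -0.0223, 0.0355]]
side 0.84 [364.3, 235.0] [[0.7215, -0.1071, 0.0022], [0.7398, -0.0949, 0.0299], [0.766, -0.0626, 0.0355]]
side 0.49 [243.4, 146.3] [[0.5429, 0.1585, 0.1012], [0.553, 0.1687, 0.1219], [0.5882, 0.1937, 0.1338]]
seat (array([0.5674, 0.1844, 0.0257]), np.float64(0.07), 135)
top 0.96 [285.2, 125.7] [[0.7224, -0.1026, -0.0006], [0.7422, -0.0792, 0.0312], [0.7693, -0.0557, 0.0353]]
top 0.92 [262.4, 163.4] [[0.6523, -0.0604, 0.0029], [0.6726, -0.0372, 0.0315], [0.6978, -0.0154, 0.0352]]
top 0.59 [269.9, 210.9] [[0.554, -0.0706, 0.0014], [0.5751, -0.0491, 0.0315], [0.5985, -0.0279, 0.0351]]
seat (array([0.5707, 0.1864, 0.0261]), np.float64(0.0694), 36)
```

View pics/side2.png

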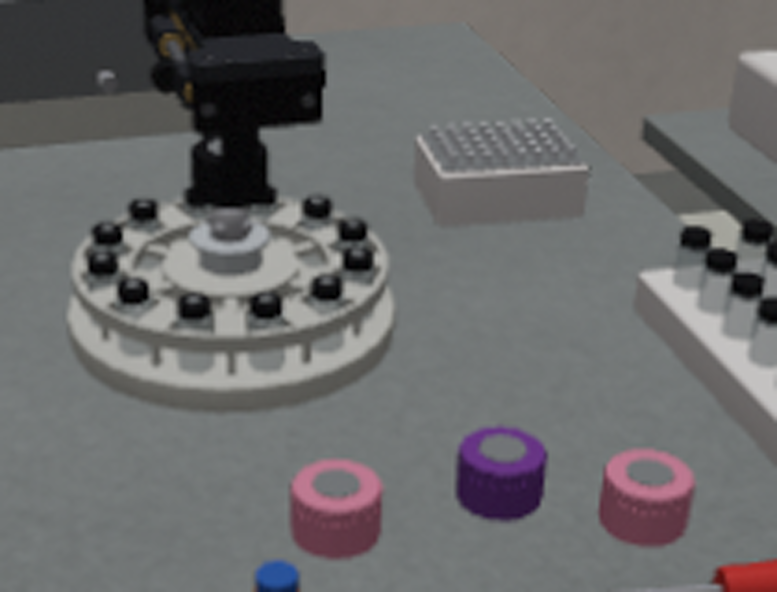

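Run:
```python
from h import *
p=capture('side');R=np.array(p['R']);t=np.array(p['t']);C=-R.T@t
d=np.array([.568,.186])-C[:2];d/=np.linalg.norm(d);l=np.array([d[1],-d[0]]);print('lat dir',l.round(3))
v,u=np.nonzero(p['z_map']>0);W=world(p,u,v);W0=W-[.568,.186,0]
L=W0[:,:2]@l;D=W0[:,:2]@d;r=np.hypot(W0[:,0],W0[:,1])
for nm,a,b,rm in(('cap',.102,.107,.032),('cap2',.107,.115,.032),('seat',.066,.072,.032),('seatside',.06,.068,.03),('nose',.078,.086,.018)):
    k=(r<rm)&(W[:,2]>a)&(W[:,2]<b)
    print(nm,k.sum(),'lat',L[k].min().round(4),L[k].max().round(4),'mid',((L[k].min()+L[k].max())/2).round(4),'near depth',np.percentile(D[k],[0,5]).round(4),'zmin',W[k][:,2].min().round(4))
```

```text
lat dir [ 0.982 -0.187]
cap 29 lat -0.0221 0.0225 mid 0.0002 near depth [-0.0271 -0.0264] zmin 0.1021
cap2 35 lat -0.022 0.0252 mid 0.0016 near depth [-0.0283 -0.0258] zmin 0.107
seat 121 lat -0.0259 0.025 mid -0.0005 near depth [-0.0269 -0.0253] zmin 0.0665
seatside 35 lat -0.0234 0.0197 mid -0.0019 near depth [-0.0257 -0.0252] zmin 0.0601
nose 45 lat -0.0159 0.0128 mid -0.0015 near depth [-0.0161 -0.0147] zmin 0.0781
```

>>> drive_tool(
  rows=[
    [40,-0.7,1.2,0,0,0,0],
    [40,0,0,-4,0,0,0],
    [40,0,0,-4,0,0,0],
    [40,0,0,-3,0,0,0],
    [40,0,0,0,0,0,0],
  ],
)

```text
time_s: 6.37
tcp_pos: [0.5673, 0.1876, 0.1154]
ee_rot: [[-1.0, -0.014, -0.002], [-0.014, 1.0, -0.001], [0.002, -0.001, -1.0]]
wrist_force: [-0.9, -0.9, -0.3]
gripper_width: 0.548
gripper_force: 30.0
```

>>> drive_tool(
  rows=[
    [40,0,0,-3,0,0,0],
    [40,0,0,-2,0,0,0],
    [40,0,0,0,0,0,0],
  ],
)

```text
time_s: 6.62
tcp_pos: [0.5676, 0.1878, 0.1109]
ee_rot: [[-1.0, -0.014, -0.001], [-0.014, 1.0, -0.0], [0.001, -0.0, -1.0]]
wrist_force: [-0.3, 0.0, 0.0]
gripper_width: 0.55
gripper_force: 30.0
```

>>> drive_tool(
  rows=[
    [40,0,0,-2,0,0,0],
    [40,0,0,0,0,0,0],
    [40,0,0,0,0,0,0],
  ],
)

```text
time_s: 6.87
tcp_pos: [0.5679, 0.1878, 0.1095]
ee_rot: [[-1.0, -0.014, -0.0], [-0.014, 1.0, -0.0], [0.0, -0.0, -1.0]]
wrist_force: [0.1, -0.2, -1.1]
gripper_width: 0.545
gripper_force: 30.0
```

>>> drive_tool(
  rows=[
    [40,0,0,-2,0,0,0],
    [40,0,0,0,0,0,0],
    [40,0,0,0,0,0,0],
  ],
)

```text
time_s: 7.12
tcp_pos: [0.5681, 0.188, 0.1077]
ee_rot: [[-1.0, -0.014, 0.001], [-0.014, 1.0, 0.0], [-0.001, 0.0, -1.0]]
wrist_force: [0.4, 0.4, -0.4]
gripper_width: 0.546
gripper_force: 30.0
```

>>> drive_tool(
  rows=[
    [40,0,0,-2,0,0,0],
    [40,0,0,0,0,0,0],
    [40,0,0,0,0,0,0],
  ],
)

```text
time_s: 7.37
tcp_pos: [0.5686, 0.1882, 0.1066]
ee_rot: [[-1.0, -0.014, 0.002], [-0.014, 1.0, 0.001], [-0.002, 0.001, -1.0]]
wrist_force: [-0.2, 1.1, 4.6]
gripper_width: 0.548
gripper_force: 30.0
```

>>> drive_tool(
  rows=[
    [40,0,0,-2,0,0,0],
    [40,0,0,0,0,0,0],
  ],
)

```text
time_s: 7.53
tcp_pos: [0.5689, 0.1883, 0.1053]
ee_rot: [[-1.0, -0.015, 0.003], [-0.015, 1.0, 0.001], [-0.003, 0.001, -1.0]]
wrist_force: [-1.0, 0.6, 7.1]
gripper_width: 0.549
gripper_force: 30.0
```

>>> drive_tool(
  rows=[
    [40,0,0,-2,0,0,0],
    [40,0,0,0,0,0,0],
  ],
)

```text
time_s: 7.7
tcp_pos: [0.5687, 0.1882, 0.1032]
ee_rot: [[-1.0, -0.014, 0.003], [-0.014, 1.0, 0.001], [-0.003, 0.001, -1.0]]
wrist_force: [-1.1, -0.3, 5.6]
gripper_width: 0.546
gripper_force: 30.0
```

>>> drive_tool(
  rows=[
    [40,0,0,-2,0,0,0],
    [40,0,0,0,0,0,0],
  ],
)

```text
time_s: 7.87
tcp_pos: [0.568, 0.1881, 0.0993]
ee_rot: [[-1.0, -0.013, 0.001], [-0.013, 1.0, 0.001], [-0.001, 0.001, -1.0]]
wrist_force: [1.1, 1.1, -4.8]
gripper_width: 0.544
gripper_force: 30.0
```

It clicked at about z = 0.103, and the balls are now drawing the cap down. I'll keep pressing onto the rigid seat.

>>> drive_tool(
  rows=[
    [40,0,0,-2,0,0,0],
    [40,0,0,0,0,0,0],
    [40,0,0,0,0,0,0],
  ],
)

```text
time_s: 8.12
tcp_pos: [0.5675, 0.1877, 0.0967]
ee_rot: [[-1.0, -0.014, -0.001], [-0.014, 1.0, -0.001], [0.001, -0.001, -1.0]]
wrist_force: [1.2, 2.1, -2.7]
gripper_width: 0.546
gripper_force: 30.0
```

>>> drive_tool(
  rows=[
    [40,0,0,-2,0,0,0],
    [40,0,0,0,0,0,0],
    [40,0,0,0,0,0,0],
  ],
)

```text
time_s: 8.37
tcp_pos: [0.5676, 0.1877, 0.0964]
ee_rot: [[-1.0, -0.014, -0.0], [-0.014, 1.0, -0.001], [0.0, -0.001, -1.0]]
wrist_force: [-3.3, -0.6, 6.1]
gripper_width: 0.546
gripper_force: 30.0
```

>>> drive_tool(
  rows=[
    [40,0,0,-2,0,0,0],
    [40,0,0,0,0,0,0],
    [40,0,0,0,0,0,0],
  ],
)

```text
time_s: 8.62
tcp_pos: [0.5676, 0.1877, 0.0964]
ee_rot: [[-1.0, -0.015, 0.0], [-0.015, 1.0, -0.001], [-0.0, -0.001, -1.0]]
wrist_force: [-6.5, -0.4, 14.7]
gripper_width: 0.548
gripper_force: 30.0
```

>>> drive_tool(
  rows=[
    [40,0,0,0,0,0,0],
    [40,0,0,0,0,0,0],
    [40,0,0,0,0,0,0],
    [40,0,0,0,0,0,0],
    [40,0,0,0,0,0,0],
  ],
)

```text
time_s: 9.03
tcp_pos: [0.5677, 0.1877, 0.0964]
ee_rot: [[-1.0, -0.015, 0.0], [-0.015, 1.0, -0.0], [-0.0, -0.0, -1.0]]
wrist_force: [-6.8, 0.1, 14.0]
gripper_width: 0.544
gripper_force: 30.0
```

Run:
```python
from h import *
p=capture('side');cv2.imwrite('pics/s3.png',cv2.resize(p['frame'][110:220,190:330,::-1],None,fx=5,fy=5,interpolation=2))
for i in range(4):
    s=sense();print(s['tcp_pos'].round(4),s['wrist_force'].round(2),s['gripper_force']);capture('top')
```

```text
[0.5677 0.1877 0.0964] [-7.36 -0.63 13.87] 30.002240454778075
[0.5676 0.1878 0.0964] [-6.15 -0.78 14.83] 30.002316862810403
[0.5676 0.1877 0.0964] [-7.03  0.25 14.46] 30.00222746282816
[0.5677 0.1877 0.0964] [-5.8  -0.17 14.47] 30.002266976516694
```

View pics/s3.png

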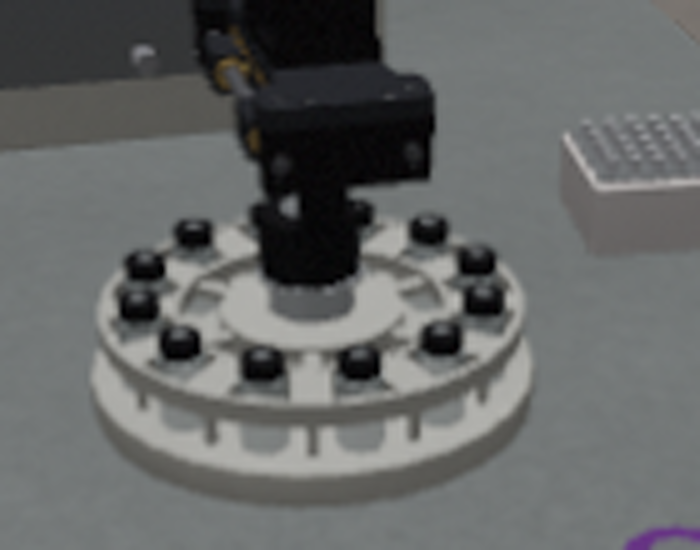

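The picture shows the cap (about (310,255) in the crop) flush on the seat at about (312,290), with no gap. The push is holding steady at about 14 N, so I'm handing the job in.

```bash
python3 -c "
from station import *
print(finish_job())"
```

```text
the job is handed in; nothing more can be done
None
```

The medium black cap is clicked fully home on the spindle and still held down with a steady push of about 14 N; I handed the job in at about 9 s, and the arm did not go near the other caps or the vials.

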